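# Strip the air filter of the crimping press

### The job

Take the press's air filter apart for cleaning, in reverse order of assembly: draw the lock tab out to its stop, then lift the cover off and stand it, knob up, in the wide compartment of the service tray, and only then lift the filter element out of its socket and stand it upright in the narrow compartment. Leave the lock tab out, and do not disturb the other things on the bench.

Things in the scene. Friction and masses are not known exactly. Their poses are not given: they have to be found in the camera images.
- filter_base: Air filter in a fixed service stand. Origin: centre of the underside of its square foot (110 x 110 mm, 12 thick), on the table; z up. On the foot an aluminium block, 84 x 84, its flat top 40 mm above the table, with a round socket in the middle. A guide bar, 24 wide, top 46.5 mm above the table, runs from the block out to x = -137 mm and carries the lock tab.
- socket (a point): Centre of the floor of the round socket in the block, 20 mm above the table, straight above the origin of filter_base. Socket 35 mm diameter, 20 mm deep, open to the top; the element stands in it with 1.5 mm of play all round.
- lock (a joint): Sliding lock tab, in metres: 0 = fully in, its tongue reaching 9 mm over the cover's flange and holding it down; 0.024 = drawn out to its stop. It slides along -x of filter_base, away from the cover; friction about 2 N, no spring, stays where left. Clear of the flange from about 0.010 on. Starts between 0 and 0.003.
- lock_fin (a point): Centre of the top of the lock tab's upright fin: 12 mm along filter_base x, 18 along y, 38 tall (53.5 to 91.5 mm above the table), free on both y sides. With the tab fully in, this point is at (-89, 0, 91.5) mm in filter_base; it moves with the tab. The tongue below the fin is 20 wide, 6 thick. Axes as filter_base.
- cover: Plain steel round cap, open underneath. Origin: centre of its underside; z up. Flange 80 mm diameter, 6 thick; skirt 56 diameter up to a flat top at z = 55 mm; on it a solid round knob, 28 diameter, z = 55 to 81. Inside 49 wide, 50 deep. At first it sits on the block (underside 40 mm above the table) over the element, flange under the lock tongue. About 0.18 kg (varies).
- element: Filter element, a plain solid brass-coloured cylinder, 32 mm diameter, 65 tall. Origin: centre of its underside; z up. At first it stands in the socket, underside 20 mm above the table, 45 mm of it above the block's top, hidden inside the cover. About 0.12 kg (varies).
- tray: Fixed steel service tray, 128 (x) x 214 mm (y), walls 4 thick, 30 tall, floor 4 mm above the table. Origin: centre of its underside; z up. A divider (6 thick, as tall as the walls) makes two unequal compartments: the wide one towards -y, 123 along y by 120 along x; the narrow one towards +y, 77 along y by 120 along x. May be turned any way.
- tray_wide (a point): Centre of the floor of the tray's wide compartment; axes as tray.
- tray_narrow (a point): Centre of the floor of the tray's narrow compartment; axes as tray.
- wrench: Bystander, not to be disturbed (sizes in mm): steel spanner, 150 long, lying flat. Origin: centre of its underside.
- fitting: Bystander, not to be disturbed (sizes in mm): small stepped brass pipe fitting, 24 diameter, 30 tall (shorter and thinner than the element). Origin: centre of its underside.
- screwdriver: Bystander, not to be disturbed (sizes in mm): screwdriver with black handle, 200 long, lying. Origin: centre of its underside.
- spray: Bystander, not to be disturbed (sizes in mm): grey spray can, 60 diameter, 105 tall. Origin: centre of its underside.
- gauge: Bystander, not to be disturbed (sizes in mm): black round gauge body lying on its back, 52 diameter, 26 tall. Origin: centre of its underside.
- grease: Bystander, not to be disturbed (sizes in mm): small jar, 50 diameter, 50 tall. Origin: centre of its underside.
- collar: Bystander, not to be disturbed (sizes in mm): steel collar, 80 outside and 50 inside diameter, 22 tall. Origin: centre of its underside.
- terminal_bin: Bystander, not to be disturbed (sizes in mm): small open bin of terminals, 100 x 80, 45 tall. Origin: centre of its underside.
Things that resemble listed ones, but are neither listed nor needed, are in the scene too. Leave any green look-alike of the cover alone.

How it is judged:
By the outcome, as a careful person would: the job done as asked, in the order asked, and still so for the second after the job is handed in, with the robot touching nothing.
It also fails if it takes over 59 s, if anything falls off the work surface, if the arm or the gripper's body presses on something with over 40 N, if the wrist force passes 120 N, or if a joint passes its speed limit or range.

### The arm

A 6-joint arm with a two-finger parallel gripper is mounted at the origin on the work surface. World frame = base frame: x ahead of the robot, y to its left, z up, the work surface at z = 0. Lengths are in m, angles in degrees, forces in N, time in s.
With the tool pointing down it reaches from about 0.375 to 0.9 m from the base axis. Payload 3.1 kg.
Tool frame: the origin (TCP) lies midway between the tips of the shut fingers; the grasp point (between the pads) lies 19 mm behind it; z points along the fingers, y is the direction in which the jaws open and shut (so a half turn about z gives the same grasp; the last joint's range is limited). The gripper opens to 87 mm and grips with 3 to 60 N. Pads are 19 mm wide; open, the fingers measure 117 mm over their backs; the gripper's body (75 mm by 190 mm) begins 51 mm behind the grasp point.
Start: joints at [64.315, 30.224, 82.088, -0, 67.689, -10.227], TCP at [0.167, 0.602, 0.223] pointing down, gripper open.
Joint ranges: [-176.69, 176.69], [-43.24, 126.21], [12.49, 139.97], [-82, 262], [0, 151.66], [-163.58, 163.58]. Speed limits (degrees/s): [159.86, 159.86, 180, 180, 180, 180].

### API

Orientations are given as a 3x3 rotation matrix whose columns are the frame's x, y, z axes.
In Python, from rig import bot, capture, get_calibration gives the robot as it stands.
- The arm moves only by the tool play_rows, never from a script. Its arguments are lists of equal length, an entry for each row: "fingers": the closure in counts, from 0 (fully open) to 255 (shut); "linear": the shift along the tool's x, y, z in mm, a list of three; "rot": the turn, a rotation vector about the tool's x, y, z in degrees, a list of three. A call has 1 to 20 rows; each row is the pose to reach, as a shift and turn from the pose commanded when the call began, along the tool's axes at that moment; what a row does not reach only later rows make up. A row lasts 1/10 s, in which the tool goes at most 50 mm and 8.59 degrees, less where a joint would pass 70% of its speed; a pose out of reach is approached as far as the arm can. A call with a gripper value outside its range is refused whole. The fingers move at their own pace and stop on an object; the grip force is fixed at half the most. Time passes only in rows, so rows that repeat a pose let the fingers close. It gives the time, the measured TCP pose, the force and the opening at its end, in the units of the state.
- bot.read_state(): the state, without advancing time (a new reading comes with each control period).
- capture(name): name is "side" or "top" or "wrist"; returns the picture (480x640x3 uint8, red, green, blue); there is no depth.
- get_calibration(name): a dict with "vfov" (degrees; the focal length in pixels is half the picture's height over the tangent of half this angle, whatever the lens; pixels are square), "cx", "cy" (the principal point, pixels), "camera_from_world" (4x4, takes a point from world to camera coordinates). Camera axes: x right, y down, z forward; pixel columns grow to the right and rows downward; lengths in m; the calibration is good to about 2 mm. The wrist camera is an equidistant fisheye: a pixel r from the principal point sees the ray r / f radians off the axis. A picture is of the moment at which its call begins: read the wrist's pose just before it. get_calibration takes no time and is no camera call; for the wrist camera it gives the pose at the moment of the call.
- bot.hand_in(): hands the job in, once; it reports no verdict.
The state is a dict: "time_s": time; "joint_positions": joint angles; "qvel": joint speeds; "tau": joint torques, N m; "position": TCP position; "tcp_rot": TCP orientation; "force": force on the tool from outside, world axes, zero at the start; "moment": the same for the moment, N m; "opening": opening from 0.0 (shut) to 1.0 (fully open).
Only numpy, scipy, OpenCV 4.12 (cv2) and the standard library are available. Lean on these libraries where they do the work, as an engineer would, in place of code of your own. Each camera call takes 0.05 s, during which the arm holds its last target.

## Working session

There is one attempt and no reset: what is moved stays moved. The work goes in short steps, Python scripts to look and compute and a tool call to move; the robot and the scene stay as the last step left them, time stands still between calls to the robot, and variables do not carry over. Pictures are saved under pics/ and viewed, and the job is handed in when it is done.

Besides the shell and the picture viewer there is one more tool, called after "Request:" by a JSON object that holds its "fn" and its "kwargs". play_rows: Moves the arm, as the interface text tells. Its arguments: {"type":"object","properties":{"fingers":{"type":"array"},"linear":{"type":"array"},"rot":{"type":"array"}},"required":["fingers","linear","rot"]}

```bash
ls; mkdir -p pics; python3 - <<'E'
from rig import bot,capture,get_calibration
import cv2,numpy as np
np.set_printoptions(suppress=True,precision=4)
s=bot.read_state(); print({k:np.round(v,4).tolist() for k,v in s.items()})
for n in("side","top","wrist"):
    c=get_calibration(n);print(n,c)
    cv2.imwrite(f"pics/{n}0.png",capture(n)[:,:,::-1])
E
```

```text
pics
{'time_s': 0.0, 'joint_positions': [64.313, 30.2809, 82.1578, -0.0008, 67.6878, -10.229], 'qvel': [0.0828, -0.0094, 0.0386, -0.0906, 0.0189, -0.0988], 'tau': [-0.0003, -44.004, -17.6592, 0.0632, 0.0581, -0.0001], 'position': [0.1662, 0.6017, 0.2215], 'tcp_rot': [[-0.9638, 0.2665, -0.0009], [0.2665, 0.9638, -0.002], [0.0004, -0.0022, -1.0]], 'force': [-0.8169, -0.3448, 0.019], 'moment': [0.0255, -0.0132, 0.0144], 'opening': 1.0004}
side {'vfov': 57.201013499718904, 'cx': 312.34670254065037, 'cy': 239.46331772679088, 'camera_from_world': array([[-0.985 , -0.1726,  0.0043,  0.545 ],
       [-0.0984,  0.5406, -0.8355,  0.1366],
       [ 0.1419, -0.8234, -0.5495,  0.9402],
       [ 0.    ,  0.    ,  0.    ,  1.    ]])}
top {'vfov': 45.331934257034874, 'cx': 303.30311744163856, 'cy': 240.38562909332788, 'camera_from_world': array([[ 0.0247, -0.9996,  0.0167, -0.0289],
       [-0.9869, -0.0271, -0.1588,  0.5731],
       [ 0.1592, -0.0126, -0.9872,  1.557 ],
       [ 0.    ,  0.    ,  0.    ,  1.    ]])}
wrist {'vfov': 65.70646984690485, 'cx': 322.73446319835995, 'cy': 243.32581745503066, 'camera_from_world': array([[ 0.2662,  0.9639, -0.0017, -0.6241],
       [ 0.9301, -0.2564,  0.2631, -0.0316],
       [ 0.2532, -0.0716, -0.9648,  0.3896],
       [ 0.    ,  0.    ,  0.    ,  1.    ]])}
```

View pics/side0.png

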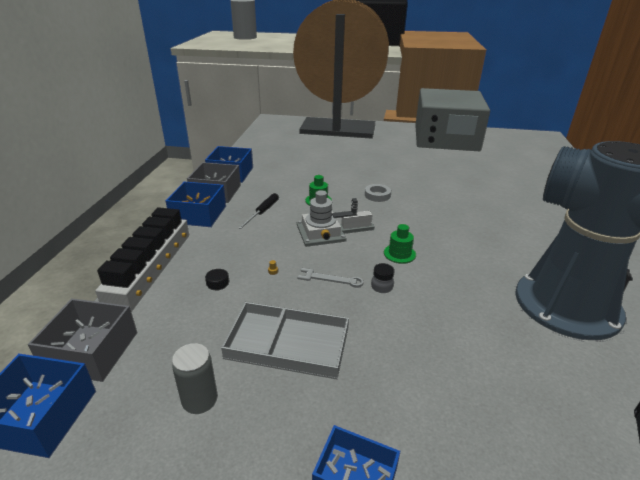

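View pics/top0.png

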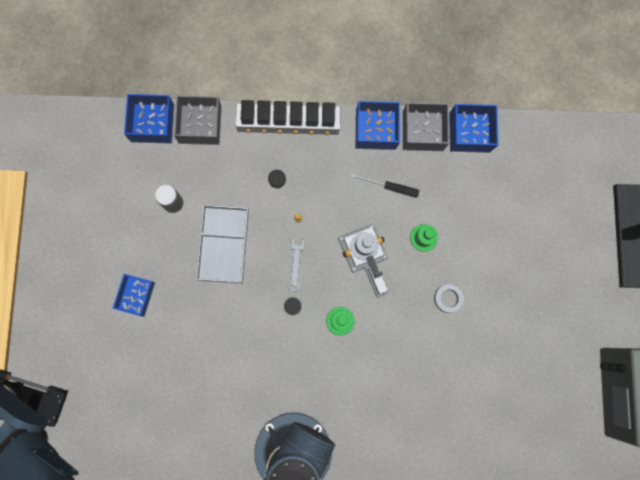

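View pics/wrist0.png

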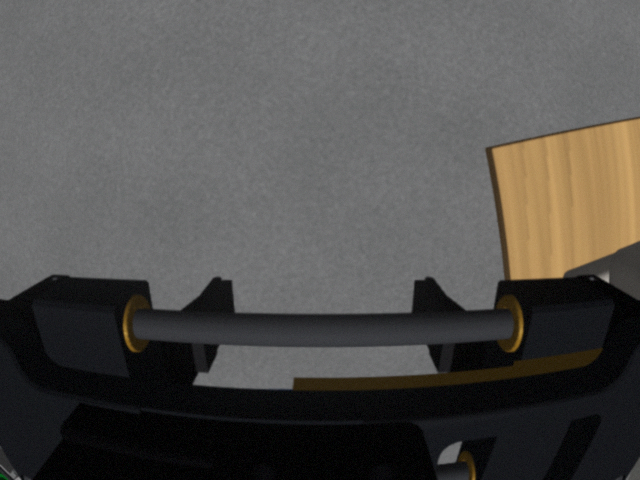

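The side and top views show the filter (top ≈365,245; guide bar towards 380,290), the tray (top ≈222,245; divider at row ≈237, wide part below it), and two green look-alike covers (424,237 and 340,320). I'll enlarge these areas next.

```bash
python3 - <<'E'
import cv2,numpy as np
t=cv2.imread("pics/top0.png");s=cv2.imread("pics/side0.png")
cv2.imwrite("pics/c1.png",cv2.resize(t[215:305,325:405],None,fx=6.5,fy=6.5,interpolation=cv2.INTER_CUBIC))
cv2.imwrite("pics/c2.png",cv2.resize(s[180:255,285:385],None,fx=8,fy=8,interpolation=cv2.INTER_CUBIC))
cv2.imwrite("pics/c3.png",cv2.resize(t[195:295,185:305],None,fx=6,fy=6,interpolation=cv2.INTER_CUBIC))
E
```

```text
(no output)
```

View pics/c1.png

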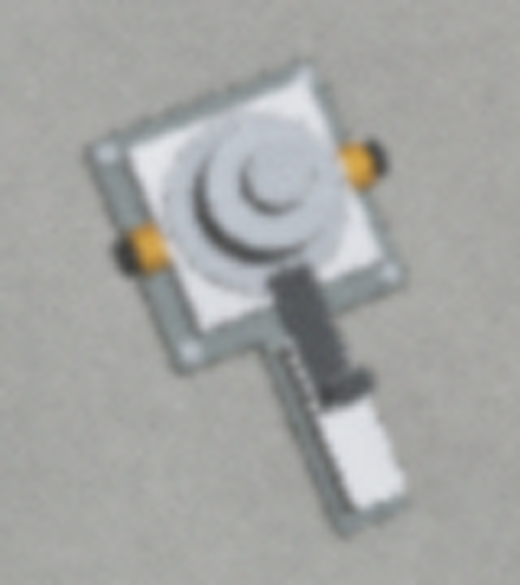

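View pics/c2.png

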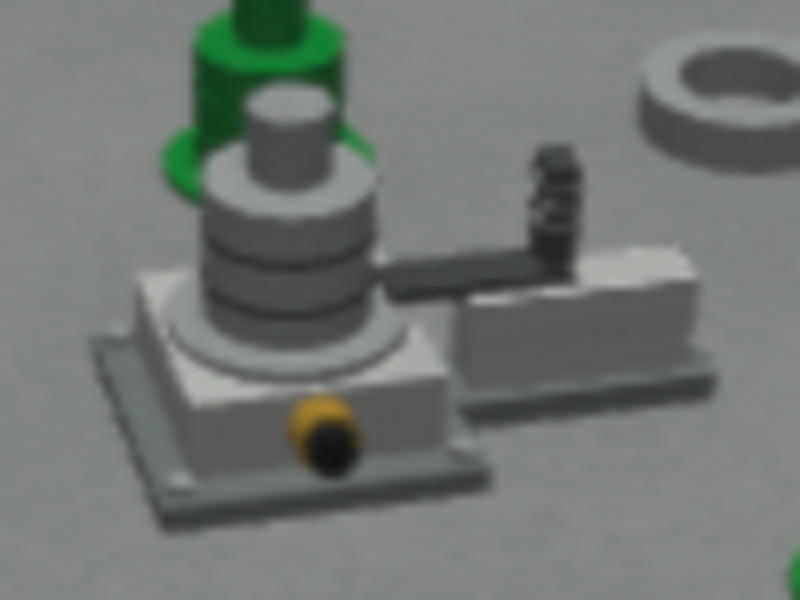

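View pics/c3.png

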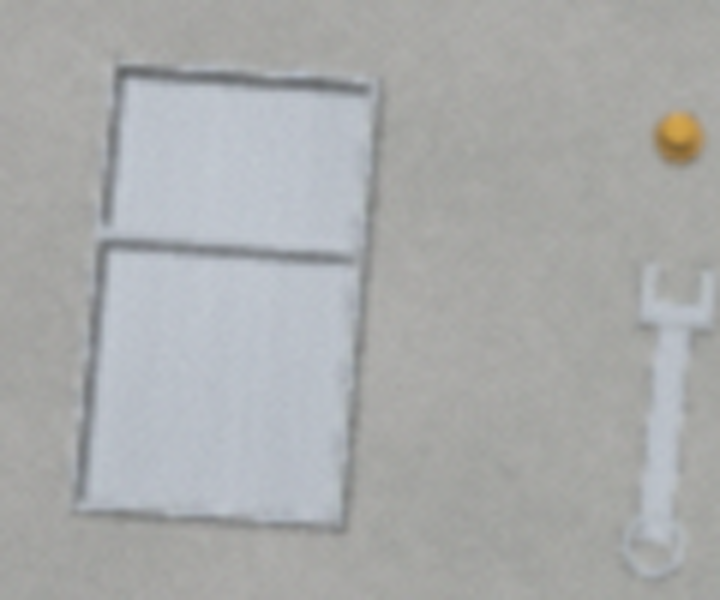

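c1 shows the foot corners at crop px (300,60),(85,148),(185,372),(405,285) and the knob at (278,180). c2 shows the steel cover with its knob top at (290,103) and the fin top at (558,152). c3 shows the tray rim corners at (118,65),(382,80),(345,527),(77,512), with the divider nearer the far end. The steel cover on the block is the one meant, because the other two are green.

```bash
cat > h.py <<'E'
import numpy as np,cv2
np.set_printoptions(suppress=True,precision=4)
def ray(c,px):
    f=240/np.tan(np.radians(c["vfov"]/2)); T=np.array(c["camera_from_world"])
    R=T[:3,:3];o=-R.T@T[:3,3]
    d=np.array([(px[0]-c["cx"])/f,(px[1]-c["cy"])/f,1]); return o,R.T@d
def fray(c,px):
    f=240/np.tan(np.radians(c["vfov"]/2)); T=np.array(c["camera_from_world"])
    R=T[:3,:3];o=-R.T@T[:3,3]
    v=np.array([px[0]-c["cx"],px[1]-c["cy"]]);r=np.hypot(*v);th=r/f
    d=np.array([*(v/max(r,1e-9)*np.sin(th)),np.cos(th)]);return o,R.T@d
def plane(od,z): o,d=od; return o+d*(z-o[2])/d[2]
def tri(a,b):
    A=[];B=[]
    M=np.zeros((3,3));v=np.zeros(3)
    for o,d in(a,b):
        d=d/np.linalg.norm(d);P=np.eye(3)-np.outer(d,d);M+=P;v+=P@o
    p=np.linalg.solve(M,v)
    return p,[np.linalg.norm((np.eye(3)-np.outer(d,d)/(d@d))@(p-o)) for o,d in(a,b)]
def project(c,p,fish=False):
    T=np.array(c["camera_from_world"]);q=T[:3,:3]@p+T[:3,3];f=240/np.tan(np.radians(c["vfov"]/2))
    if fish:
        r=np.hypot(q[0],q[1]);th=np.arctan2(r,q[2]);return np.array([c["cx"],c["cy"]])+q[:2]/r*th*f
    return np.array([c["cx"],c["cy"]])+q[:2]/q[2]*f
E
python3 - <<'E'
from h import *
from rig import get_calibration
T=get_calibration("top");S=get_calibration("side")
c1=lambda x,y:(325+(x+.5)/6.5-.5,215+(y+.5)/6.5-.5)
c2=lambda x,y:(285+(x+.5)/8-.5,180+(y+.5)/8-.5)
c3=lambda x,y:(185+(x+.5)/6-.5,195+(y+.5)/6-.5)
k=tri(ray(T,c1(278,180)),ray(S,c2(290,103)));print("knob",k,plane(ray(T,c1(278,180)),.121),plane(ray(S,c2(290,103)),.121))
fc=[plane(ray(T,c1(*p)),.012) for p in[(300,60),(85,148),(185,372),(405,285)]]
print("foot",np.mean(fc,0),[np.linalg.norm(fc[i]-fc[i-1]) for i in range(4)])
print("fin",plane(ray(S,c2(558,152)),.0915),plane(ray(T,c1(347,387)),.0915))
def ang(a,b):d=b-a;return np.degrees(np.arctan2(d[1],d[0]))
# base +x: away from bar
print("angs base", ang(fc[3],fc[0]),ang(fc[2],fc[1]),ang(fc[2],fc[3])+90,ang(fc[1],fc[0])+90)
bar=[plane(ray(T,c1(*p)),.0465) for p in[(368,400),(408,490),(358,510),(318,418)]]
print("bar",ang(bar[1],bar[0]),ang(bar[2],bar[3]),(bar[1]+bar[2])/2)
tc=[plane(ray(T,c3(*p)),.03) for p in[(118,65),(382,80),(345,527),(77,512)]]
print("tray",tc,np.mean(tc,0),[np.linalg.norm(tc[i]-tc[i-1]) for i in range(4)],ang(tc[2],tc[1]),ang(tc[3],tc[0]),ang(tc[0],tc[1])+90,ang(tc[3],tc[2])+90)
E
```

```text
knob (array([ 0.5629, -0.1836,  0.1194]), [np.float64(0.0014951528221493406), np.float64(0.0014951528221491732)]) [ 0.5611 -0.1835  0.121 ] [ 0.564  -0.1809  0.121 ]
foot [ 0.5625 -0.1823  0.012 ] [np.float64(0.10927455672302133), np.float64(0.10326639674376249), np.float64(0.10750773238177622), np.float64(0.10418858430886609)]
fin [ 0.4819 -0.2193  0.0915] [ 0.4799 -0.2164  0.0915]
angs base 25.239705299866532 24.776624714561905 23.02145247750387 23.98434537443893
bar 24.34394597656332 23.987674036867386 [ 0.437  -0.2384  0.0465]
tray [array([0.669 , 0.2693, 0.03  ]), array([0.6653, 0.1444, 0.03  ]), array([0.4532, 0.153 , 0.03  ]), array([0.457 , 0.2772, 0.03  ])] [0.5611 0.211  0.03  ] [np.float64(0.21216238459485984), np.float64(0.12493781416493381), np.float64(0.21219158811300737), np.float64(0.12418857770761203)] -2.3394426582036805 -2.137185182737843 -1.6993484001592662 -1.709570629926688
```

Request:
{"fn": "play_rows", "kwargs": {"fingers": [0, 0, 0, 0, 0, 0, 0, 0, 0, 0, 0, 0, 0, 0, 0, 0, 0, 0, 0, 0], "linear": [[-456, -395, 0], [-456, -395, 0], [-456, -395, 0], [-456, -395, 0], [-456, -395, 0], [-456, -395, 0], [-456, -395, 0], [-456, -395, 0], [-456, -395, 0], [-456, -395, 0], [-456, -395, 0], [-456, -395, 0], [-523, -707, 12], [-523, -707, 12], [-523, -707, 12], [-523, -707, 12], [-523, -707, 12], [-523, -707, 12], [-523, -707, 12], [-523, -707, 12]], "rot": [[0, 0, -8], [0, 0, -16], [0, 0, -24], [0, 0, -32], [0, 0, -39.8], [0, 0, -39.8], [0, 0, -39.8], [0, 0, -39.8], [0, 0, -39.8], [0, 0, -39.8], [0, 0, -39.8], [0, 0, -39.8], [0, 0, -39.8], [0, 0, -39.8], [0, 0, -39.8], [0, 0, -39.8], [0, 0, -39.8], [0, 0, -39.8], [0, 0, -39.8], [0, 0, -39.8]]}}

```text
time_s: 2.15
position: [0.4825, -0.2231, 0.2103]
tcp_rot: [[-0.913, -0.407, 0.001], [-0.407, 0.913, -0.002], [-0.0, -0.002, -1.0]]
force: [0.5, 0.7, 0.6]
opening: 0.999
```

```bash
cat >> h.py <<'E'
def look(tag,names=("wrist",)):
    from rig import bot,capture,get_calibration
    s=bot.read_state();R=np.array(s["tcp_rot"]);print(s["time_s"],"pos",np.array(s["position"]),"p",np.degrees(np.arctan2(R[1,1],R[0,1])),"tilt",R[:,2],"F",np.array(s["force"]),"open",s["opening"],"j",np.round(s["joint_positions"],1))
    import pickle
    for n in names:
        c=get_calibration(n);pickle.dump(c,open(f"pics/{n}_{tag}.pkl","wb"));cv2.imwrite(f"pics/{n}_{tag}.png",capture(n)[:,:,::-1])
    return s
def move(s,tgt,p=None):
    R=np.array(s["tcp_rot"]);d=R.T@(np.array(tgt)-np.array(s["position"]));print("linear",np.round(d*1000,1),end=" ")
    if p is not None:
        a=(p-np.degrees(np.arctan2(R[1,1],R[0,1]))+180)%360-180;print("rotz",-a)
E
python3 -c "
from h import *
look('a')"
```

```text
2.15 pos [ 0.4825 -0.2231  0.2103] p 114.04542871762308 tilt [ 0.0012 -0.0021 -1.    ] F [0.476  0.7497 0.6115] open 0.9991574368351018 j [ -36.8   23.9   96.3   -0.1   59.6 -150.8]
```

View pics/wrist_a.png

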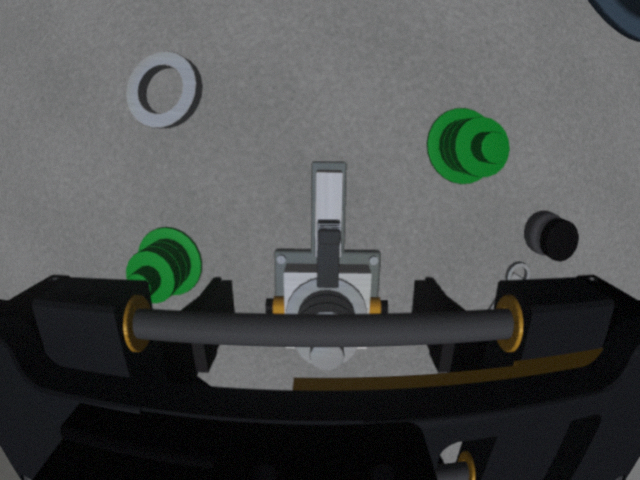

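```bash
python3 -c "
import cv2
t=cv2.imread('pics/wrist_a.png');cv2.imwrite('pics/c4.png',cv2.resize(t[150:350,255:405],None,fx=4,fy=3,interpolation=cv2.INTER_CUBIC))"
python3 - <<'E'
from h import *
import pickle
c=pickle.load(open('pics/wrist_a.pkl','rb'))
a=np.radians(24.2);R=np.array([[np.cos(a),-np.sin(a),0],[np.sin(a),np.cos(a),0],[0,0,1]]);b=np.array([.5625,-.1825,0])
for n,q in dict(finL=(-89,9,91.5),finR=(-89,-9,91.5),finback=(-95,0,91.5),footA=(-55,55,12),footB=(-55,-55,12),barA=(-137,12,46.5),barB=(-137,-12,46.5)).items():
    p=project(c,b+R@np.array(q)/1000,True);print(n,p,(p-[255,150])*[4,3])
E
```

```text
finL [339.7354 238.4556] [338.9416 265.3668]
finR [316.6412 238.4912] [246.5649 265.4737]
finback [328.2028 230.9796] [292.8111 242.9387]
footA [381.2233 251.1429] [504.8931 303.4286]
footB [273.0521 251.3313] [ 72.2084 303.9939]
barA [341.3435 172.339 ] [345.3741  67.017 ]
barB [313.8481 172.3523] [235.3923  67.0568]
```

View pics/c4.png

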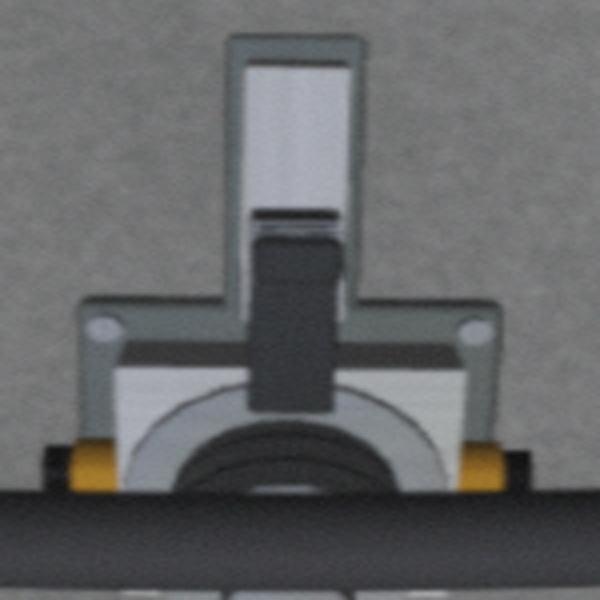

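The crop shows the fin top's back edge at ≈(295,238) and the foot's corners where predicted, within about 1 mm, so the base pose is confirmed. The tongue lies over the steel cover's flange.

```bash
python3 -c "
from h import *
from rig import bot
s=bot.read_state();move(s,(.4802,-.2189,.063),114.2)"
```

```text
linear [  1.    1.9 147.1] rotz -0.08019809005364209
```

Request:
{"fn": "play_rows", "kwargs": {"fingers": [0, 0, 0, 0, 0, 0, 255, 255, 255, 255, 255, 255, 255, 255, 255], "linear": [[1, 2, 45], [1, 2, 85], [1, 2, 120], [1, 2, 140], [1, 2, 147], [1, 2, 147], [1, 2, 147], [1, 2, 147], [1, 2, 147], [1, 2, 147], [1, 2, 147], [1, 2, 147], [1, 2, 147], [1, 2, 147], [1, 2, 147]], "rot": [[0, 0, 0], [0, 0, 0], [0, 0, 0], [0, 0, 0], [0, 0, 0], [0, 0, 0], [0, 0, 0], [0, 0, 0], [0, 0, 0], [0, 0, 0], [0, 0, 0], [0, 0, 0], [0, 0, 0], [0, 0, 0], [0, 0, 0]]}}

```text
time_s: 3.7
position: [0.4804, -0.217, 0.0635]
tcp_rot: [[-0.911, -0.412, -0.0], [-0.412, 0.911, 0.0], [0.0, 0.0, -1.0]]
force: [-0.2, 0.5, -0.7]
opening: 0.265
```

Request:
{"fn": "play_rows", "kwargs": {"fingers": [255, 255, 255], "linear": [[0, 0, 0], [0, 0, 0], [0, 0, 0]], "rot": [[0, 0, 0], [0, 0, 0], [0, 0, 0]]}}

```text
time_s: 4.0
position: [0.4815, -0.2186, 0.0636]
tcp_rot: [[-0.911, -0.412, 0.002], [-0.412, 0.911, -0.002], [-0.001, -0.003, -1.0]]
force: [0.7, -6.4, -3.2]
opening: 0.205
```

Request:
{"fn": "play_rows", "kwargs": {"fingers": [255, 255, 255, 255, 255, 255, 255, 255, 255], "linear": [[3, 0, 0], [7, 0, 0], [11, 0, 0], [15, 0, 0], [19, 0, 0], [22, 0, 0], [24, 0, 0], [25, 0, 0], [25, 0, 0]], "rot": [[0, 0, 0], [0, 0, 0], [0, 0, 0], [0, 0, 0], [0, 0, 0], [0, 0, 0], [0, 0, 0], [0, 0, 0], [0, 0, 0]]}}

```text
time_s: 4.9
position: [0.4598, -0.2279, 0.0636]
tcp_rot: [[-0.912, -0.411, 0.005], [-0.411, 0.912, -0.001], [-0.004, -0.003, -1.0]]
force: [5.9, -0.9, -6.3]
opening: 0.206
```

Request:
{"fn": "play_rows", "kwargs": {"fingers": [255, 255, 255], "linear": [[1, 0, 0], [2, 0, 0], [2, 0, 0]], "rot": [[0, 0, 0], [0, 0, 0], [0, 0, 0]]}}

```text
time_s: 5.2
position: [0.4597, -0.228, 0.0636]
tcp_rot: [[-0.912, -0.41, 0.008], [-0.41, 0.912, -0.001], [-0.007, -0.004, -1.0]]
force: [13.0, 3.2, -7.8]
opening: 0.203
```

Request:
{"fn": "play_rows", "kwargs": {"fingers": [255, 0, 0, 0, 0, 0, 0, 0, 0, 0, 0, 0], "linear": [[-2, 0, 0], [-2, 0, 0], [-2, 0, 0], [-2, 0, 0], [-2, 0, 0], [-2, 0, 0], [-2, 0, -20], [-2, 0, -60], [-2, 0, -105], [-2, 0, -135], [-2, 0, -137], [-2, 0, -137]], "rot": [[0, 0, 0], [0, 0, 0], [0, 0, 0], [0, 0, 0], [0, 0, 0], [0, 0, 0], [0, 0, 0], [0, 0, 0], [0, 0, 0], [0, 0, 0], [0, 0, 0], [0, 0, 0]]}}

```text
time_s: 6.4
position: [0.4576, -0.2273, 0.2012]
tcp_rot: [[-0.911, -0.412, 0.001], [-0.412, 0.911, -0.001], [-0.001, -0.001, -1.0]]
force: [-0.4, -0.6, -0.1]
opening: 0.991
```

```bash
python3 - <<'E'
from h import *
s=look('b',("wrist","side"))
import pickle
c=pickle.load(open('pics/wrist_b.pkl','rb'));S=pickle.load(open('pics/side_b.pkl','rb'))
a=np.radians(24.2);R=np.array([[np.cos(a),-np.sin(a),0],[np.sin(a),np.cos(a),0],[0,0,1]]);b=np.array([.5625,-.1825,0])
for L in (0,20,24):
  q=np.array((-95-L,0,91.5));print(L,(project(c,b+R@q/1000,True)-[255,150])*[4,3], (project(S,b+R@(q+[6,0,0])/1000)-[285,180])*8)
t=cv2.imread('pics/wrist_b.png');u=cv2.imread('pics/side_b.png')
cv2.imwrite('pics/c5.png',np.vstack([cv2.resize(t[150:350,255:405],(600,600))[:300].repeat(1,0),cv2.resize(cv2.resize(u[180:255,285:385],(800,600)),(600,300))]))
s2=s;move(s,(.5625,-.1825,.20),114.2)
E
```

```text
6.4 pos [ 0.4576 -0.2273  0.2012] p 114.33904454700559 tilt [ 0.0012 -0.0009 -1.    ] F [-0.3767 -0.623  -0.1064] open 0.9913255876942796 j [ -39.    23.1   99.7    0.    57.1 -153.3]
0 [259.1229 343.5898] [556.144  149.1046]
20 [259.1856 268.1368] [614.6519 142.1683]
24 [259.2028 252.6943] [626.3024 140.7871]
linear [-114.    -2.4    1.3] rotz 0.13904454700559654
```

View pics/c5.png

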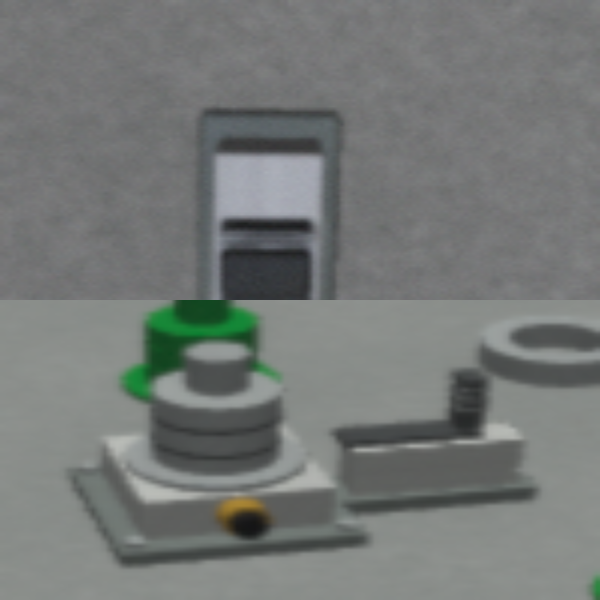

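The fin now stands 24 mm further out, with its back edge at (266,248) in the crop, and the tongue is clear of the flange. Next is the cover's knob.

Request:
{"fn": "play_rows", "kwargs": {"fingers": [0, 0, 0, 0, 0, 0, 0, 255, 255, 255, 255, 255, 255, 255, 255, 255, 255, 255, 255, 255], "linear": [[-45, -2, 0], [-85, -2, 0], [-113, -2, 5], [-113, -2, 45], [-113, -2, 80], [-113, -2, 100], [-113, -2, 101], [-113, -2, 101], [-113, -2, 101], [-113, -2, 101], [-113, -2, 101], [-113, -2, 101], [-113, -2, 101], [-113, -2, 101], [-113, -2, 101], [-113, -2, 101], [-113, -2, 101], [-113, -2, 101], [-113, -2, 101], [-113, -2, 101]], "rot": [[0, 0, 0], [0, 0, 0], [0, 0, 0], [0, 0, 0], [0, 0, 0], [0, 0, 0], [0, 0, 0], [0, 0, 0], [0, 0, 0], [0, 0, 0], [0, 0, 0], [0, 0, 0], [0, 0, 0], [0, 0, 0], [0, 0, 0], [0, 0, 0], [0, 0, 0], [0, 0, 0], [0, 0, 0], [0, 0, 0]]}}

```text
time_s: 8.5
position: [0.5617, -0.1828, 0.0997]
tcp_rot: [[-0.911, -0.412, 0.001], [-0.412, 0.911, -0.0], [-0.0, -0.001, -1.0]]
force: [0.9, -0.8, 0.8]
opening: 0.318
```

Request:
{"fn": "play_rows", "kwargs": {"fingers": [255, 255, 255, 255, 255, 255, 255], "linear": [[0, 0, -10], [0, 0, -25], [0, 0, -45], [0, 0, -70], [0, 0, -95], [0, 0, -105], [0, 0, -105]], "rot": [[0, 0, 0], [0, 0, 0], [0, 0, 0], [0, 0, 0], [0, 0, 0], [0, 0, 0], [0, 0, 0]]}}

```text
time_s: 9.2
position: [0.562, -0.1827, 0.2062]
tcp_rot: [[-0.911, -0.412, 0.003], [-0.412, 0.911, -0.001], [-0.002, -0.002, -1.0]]
force: [-0.3, 0.8, -1.6]
opening: 0.313
```

```bash
python3 - <<'E'
from h import *
s=look('c',("side",))
u=cv2.imread('pics/side_c.png')
cv2.imwrite('pics/c6.png',cv2.resize(u[130:255,260:420],(800,600)))
move(s,(.5195,.2125,.15),114.2)
E
```

```text
9.2 pos [ 0.562  -0.1827  0.2062] p 114.34937284565339 tilt [ 0.0026 -0.0013 -1.    ] F [-0.297   0.7505 -1.6252] open 0.312607119947668 j [ -28.8   28.6   88.2    0.    63.  -143.2]
linear [-124.1  377.7   55.5] rotz 0.1493728456533745
```

View pics/c6.png

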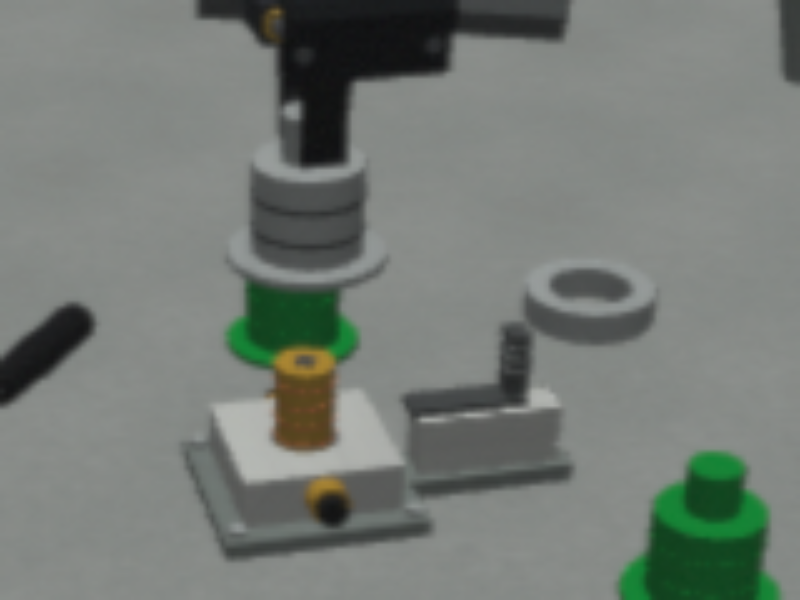

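The cover hangs level above the brass element (305,400), which has stayed in its socket, and the tab is out. The next move goes to the wide compartment.

Request:
{"fn": "play_rows", "kwargs": {"fingers": [255, 255, 255, 255, 255, 255, 255, 255, 255, 255, 255, 255, 255, 255, 255, 255, 255, 255, 255], "linear": [[-7, 20, 0], [-18, 55, 0], [-31, 95, 0], [-44, 135, 0], [-57, 175, 0], [-70, 215, 0], [-83, 255, 0], [-97, 295, 0], [-110, 335, 0], [-119, 362, 0], [-124, 378, 0], [-124, 378, 0], [-124, 378, 30], [-124, 378, 65], [-124, 378, 95], [-124, 378, 115], [-124, 378, 128], [-124, 378, 132], [-124, 378, 132]], "rot": [[0, 0, 0], [0, 0, 0], [0, 0, 0], [0, 0, 0], [0, 0, 0], [0, 0, 0], [0, 0, 0], [0, 0, 0], [0, 0, 0], [0, 0, 0], [0, 0, 0], [0, 0, 0], [0, 0, 0], [0, 0, 0], [0, 0, 0], [0, 0, 0], [0, 0, 0], [0, 0, 0], [0, 0, 0]]}}

```text
time_s: 11.15
position: [0.5185, 0.2124, 0.0721]
tcp_rot: [[-0.911, -0.412, -0.001], [-0.412, 0.911, -0.0], [0.001, 0.0, -1.0]]
force: [0.0, -0.3, -1.8]
opening: 0.31
```

```bash
python3 - <<'E'
from h import *
s=look('d',("side",))
u=cv2.imread('pics/side_d.png')
cv2.imwrite('pics/c7.png',cv2.resize(u[270:390,200:360],(800,600)))
move(s,(.5195,.2125,.0637),114.2)
E
```

```text
11.15 pos [0.5185 0.2124 0.0721] p 114.31260247094873 tilt [-0.0011 -0.0003 -1.    ] F [ 0.0339 -0.2606 -1.7656] open 0.3103085780381248 j [  10.9   37.8   98.3   -0.    44.  -103.4]
linear [-0.9 -0.3  8.4] rotz 0.11260247094872966
```

View pics/c7.png

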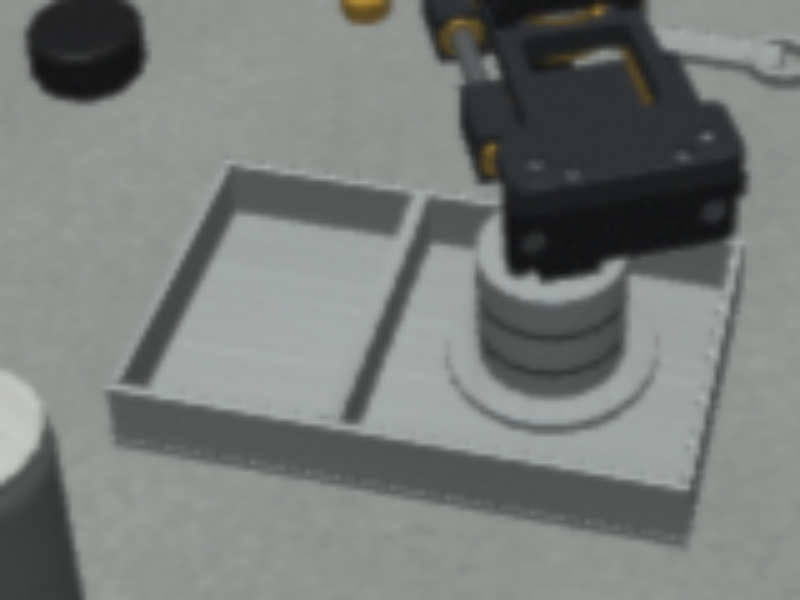

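The cover hangs inside the wide compartment (crop ≈550,350), clear of its walls. I'll lower it the last 8 mm.

Request:
{"fn": "play_rows", "kwargs": {"fingers": [255, 255, 255, 255, 255], "linear": [[-1, 0, 3], [-1, 0, 6], [-1, 0, 7.5], [-1, 0, 8.5], [-1, 0, 8.5]], "rot": [[0, 0, 0], [0, 0, 0], [0, 0, 0], [0, 0, 0], [0, 0, 0]]}}

```text
time_s: 11.7
position: [0.5195, 0.2134, 0.0641]
tcp_rot: [[-0.911, -0.412, -0.0], [-0.412, 0.911, -0.0], [0.0, 0.0, -1.0]]
force: [-0.3, 0.1, -1.6]
opening: 0.314
```

Request:
{"fn": "play_rows", "kwargs": {"fingers": [255, 255, 255], "linear": [[0, 0, 0.7], [0, 0, 1], [0, 0, 1]], "rot": [[0, 0, 0], [0, 0, 0], [0, 0, 0]]}}

```text
time_s: 12.0
position: [0.5197, 0.2133, 0.0635]
tcp_rot: [[-0.911, -0.412, 0.0], [-0.412, 0.911, -0.0], [-0.0, -0.0, -1.0]]
force: [-0.9, -1.2, 3.0]
opening: 0.309
```

Contact (the force went from -1.6 to +3 N). I'll release and rise.

Request:
{"fn": "play_rows", "kwargs": {"fingers": [0, 0, 0, 0, 0, 0, 0, 0, 0, 0, 0, 0], "linear": [[0, 0, 0], [0, 0, 0], [0, 0, 0], [0, 0, 0], [0, 0, 0], [0, 0, 0], [0, 0, -15], [0, 0, -45], [0, 0, -85], [0, 0, -120], [0, 0, -135], [0, 0, -137]], "rot": [[0, 0, 0], [0, 0, 0], [0, 0, 0], [0, 0, 0], [0, 0, 0], [0, 0, 0], [0, 0, 0], [0, 0, 0], [0, 0, 0], [0, 0, 0], [0, 0, 0], [0, 0, 0]]}}

```text
time_s: 13.2
position: [0.5211, 0.2137, 0.2026]
tcp_rot: [[-0.911, -0.412, 0.006], [-0.412, 0.911, 0.001], [-0.006, -0.001, -1.0]]
force: [0.2, 0.5, 0.8]
opening: 0.999
```

```bash
python3 - <<'E'
from h import *
s=look('e',("side",))
u=cv2.imread('pics/side_e.png')
cv2.imwrite('pics/c8.png',np.vstack([cv2.resize(u[270:390,200:360],(400,300)),cv2.resize(u[180:255,285:385],(400,300))]))
move(s,(.5622,-.1826,.20),114.2)
E
```

```text
13.2 pos [0.5211 0.2137 0.2026] p 114.34847310105224 tilt [ 0.0056  0.0011 -1.    ] F [0.1584 0.5064 0.8465] open 0.9994876091518866 j [  10.9   26.7   92.5    0.    60.4 -103.4]
linear [ 125.9 -378.     2.4] rotz 0.14847310105221823
```

View pics/c8.png

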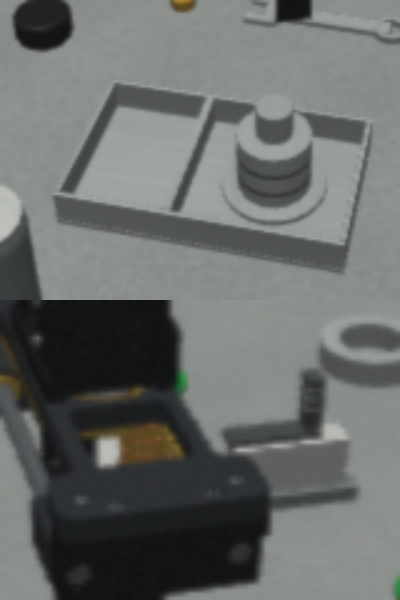

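The cover stands knob up in the wide compartment (crop 275,165), and the tab is still out. Next is the element.

Request:
{"fn": "play_rows", "kwargs": {"fingers": [0, 0, 0, 0, 0, 0, 0, 0, 0, 0, 0, 0, 0, 0, 0, 0, 0, 0], "linear": [[7, -20, 0], [18, -55, 0], [31, -95, 0], [44, -135, 0], [57, -175, 0], [70, -215, 0], [83, -255, 0], [97, -295, 0], [110, -335, 0], [119, -362, 0], [125, -378, 0], [125, -378, 10], [125, -378, 50], [125, -378, 90], [125, -378, 120], [125, -378, 140], [125, -378, 143], [125, -378, 143]], "rot": [[0, 0, 0], [0, 0, 0], [0, 0, 0], [0, 0, 0], [0, 0, 0], [0, 0, 0], [0, 0, 0], [0, 0, 0], [0, 0, 0], [0, 0, 0], [0, 0, 0], [0, 0, 0], [0, 0, 0], [0, 0, 0], [0, 0, 0], [0, 0, 0], [0, 0, 0], [0, 0, 0]]}}

```text
time_s: 15.05
position: [0.5605, -0.1806, 0.056]
tcp_rot: [[-0.911, -0.413, -0.003], [-0.413, 0.911, 0.002], [0.002, 0.003, -1.0]]
force: [0.5, 0.1, 0.1]
opening: 1.001
```

Request:
{"fn": "play_rows", "kwargs": {"fingers": [255, 255, 255, 255, 255, 255, 255, 255, 255, 255, 255, 255, 255], "linear": [[0, 0, 0], [0, 0, 0], [0, 0, 0], [0, 0, 0], [0, 0, 0], [0, 0, 0], [0, 0, 0], [0, 0, 0], [0, 0, 0], [0, 0, 0], [0, 0, 0], [0, 0, 0], [0, 0, 0]], "rot": [[0, 0, 0], [0, 0, 0], [0, 0, 0], [0, 0, 0], [0, 0, 0], [0, 0, 0], [0, 0, 0], [0, 0, 0], [0, 0, 0], [0, 0, 0], [0, 0, 0], [0, 0, 0], [0, 0, 0]]}}

```text
time_s: 16.35
position: [0.5615, -0.1826, 0.0571]
tcp_rot: [[-0.911, -0.412, 0.0], [-0.412, 0.911, -0.0], [-0.0, -0.0, -1.0]]
force: [0.0, -0.3, 0.1]
opening: 0.363
```

Request:
{"fn": "play_rows", "kwargs": {"fingers": [255, 255, 255, 255, 255, 255, 255, 255, 255], "linear": [[0, 0, -5], [0, 0, -13], [0, 0, -24], [0, 0, -40], [0, 0, -65], [0, 0, -95], [0, 0, -115], [0, 0, -120], [0, 0, -120]], "rot": [[0, 0, 0], [0, 0, 0], [0, 0, 0], [0, 0, 0], [0, 0, 0], [0, 0, 0], [0, 0, 0], [0, 0, 0], [0, 0, 0]]}}

```text
time_s: 17.25
position: [0.5617, -0.1827, 0.1783]
tcp_rot: [[-0.911, -0.412, 0.002], [-0.412, 0.911, -0.001], [-0.001, -0.002, -1.0]]
force: [0.8, -0.1, -2.2]
opening: 0.358
```

```bash
python3 - <<'E'
from h import *
s=look('f',("side",))
u=cv2.imread('pics/side_f.png')
cv2.imwrite('pics/c9.png',cv2.resize(u[130:255,260:420],(640,480)))
move(s,(.6255,.2088,.0411),114.2)
E
```

```text
17.25 pos [ 0.5617 -0.1827  0.1783] p 114.34698142387144 tilt [ 0.002 -0.001 -1.   ] F [ 0.7905 -0.1385 -2.1512] open 0.3580431913565021 j [ -28.8   30.6   89.8    0.    59.5 -143.2]
linear [-219.3  330.6  136.9] rotz 0.14698142387143776
```

View pics/c9.png

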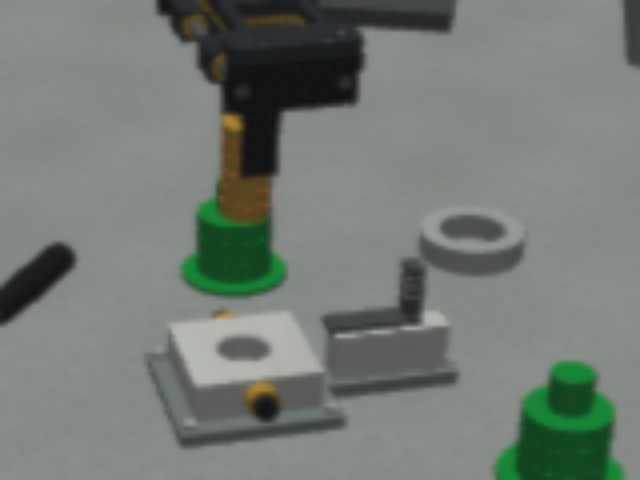

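The element is out and hangs upright; the socket is empty and the tab is still out. The next move goes to the narrow compartment.

Request:
{"fn": "play_rows", "kwargs": {"fingers": [255, 255, 255, 255, 255, 255, 255, 255, 255, 255, 255, 255, 255, 255, 255, 255, 255, 255, 255], "linear": [[-11, 17, 0], [-33, 50, 0], [-55, 83, 0], [-78, 117, 0], [-100, 151, 0], [-122, 184, 0], [-145, 218, 0], [-167, 252, 0], [-189, 285, 0], [-207, 312, 0], [-219, 330, 0], [-219, 330, 0], [-219, 330, 30], [-219, 330, 65], [-219, 330, 95], [-219, 330, 115], [-219, 330, 126], [-219, 330, 129], [-219, 330, 129]], "rot": [[0, 0, 0], [0, 0, 0], [0, 0, 0], [0, 0, 0], [0, 0, 0], [0, 0, 0], [0, 0, 0], [0, 0, 0], [0, 0, 0], [0, 0, 0], [0, 0, 0], [0, 0, 0], [0, 0, 0], [0, 0, 0], [0, 0, 0], [0, 0, 0], [0, 0, 0], [0, 0, 0], [0, 0, 0]]}}

```text
time_s: 19.2
position: [0.6249, 0.2078, 0.0478]
tcp_rot: [[-0.911, -0.412, -0.001], [-0.412, 0.911, -0.0], [0.001, 0.0, -1.0]]
force: [-0.4, -0.1, -1.2]
opening: 0.361
```

```bash
python3 - <<'E'
from h import *
s=look('g',("side",))
u=cv2.imread('pics/side_g.png')
cv2.imwrite('pics/c10.png',cv2.resize(u[270:390,200:360],(640,480)))
move(s,(.6255,.2088,.0411),114.2)
E
```

```text
19.2 pos [0.6249 0.2078 0.0478] p 114.31596420820166 tilt [-0.0006 -0.0003 -1.    ] F [-0.438  -0.1176 -1.1831] open 0.3610431735252088 j [   8.7   45.2   83.9   -0.    51.  -105.6]
linear [-0.9  0.7  6.7] rotz 0.11596420820166031
```

View pics/c10.png

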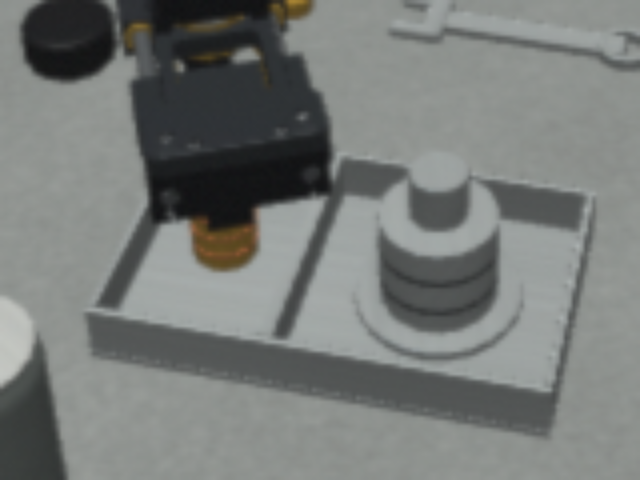

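The element hangs inside the narrow compartment (crop ≈225,240). I'll lower it to the floor.

Request:
{"fn": "play_rows", "kwargs": {"fingers": [255, 255, 255, 255, 255], "linear": [[0, 0, 2.5], [0, 0, 5], [0, 0, 6], [0, 0, 6.5], [0, 0, 6.5]], "rot": [[0, 0, 0], [0, 0, 0], [0, 0, 0], [0, 0, 0], [0, 0, 0]]}}

```text
time_s: 19.75
position: [0.625, 0.2084, 0.0417]
tcp_rot: [[-0.911, -0.412, 0.0], [-0.412, 0.911, 0.0], [-0.0, -0.0, -1.0]]
force: [-0.0, 0.2, -0.8]
opening: 0.36
```

Request:
{"fn": "play_rows", "kwargs": {"fingers": [255, 255, 255], "linear": [[0, 0, 0.5], [0, 0, 0.7], [0, 0, 0.7]], "rot": [[0, 0, 0], [0, 0, 0], [0, 0, 0]]}}

```text
time_s: 20.05
position: [0.6251, 0.2084, 0.0411]
tcp_rot: [[-0.911, -0.412, 0.0], [-0.412, 0.911, 0.0], [-0.0, -0.0, -1.0]]
force: [-0.9, 0.9, -1.0]
opening: 0.361
```

Request:
{"fn": "play_rows", "kwargs": {"fingers": [255, 255, 255], "linear": [[0, 0, 0.5], [0, 0, 0.8], [0, 0, 0.8]], "rot": [[0, 0, 0], [0, 0, 0], [0, 0, 0]]}}

```text
time_s: 20.35
position: [0.6253, 0.2084, 0.041]
tcp_rot: [[-0.911, -0.412, 0.001], [-0.412, 0.911, 0.0], [-0.001, -0.0, -1.0]]
force: [-0.7, 0.3, 5.4]
opening: 0.362
```

Contact (+5.4 N). I'll release, rise straight up, then move clear.

Request:
{"fn": "play_rows", "kwargs": {"fingers": [0, 0, 0, 0, 0, 0, 0, 0, 0, 0, 0, 0, 0, 0], "linear": [[0, 0, 0], [0, 0, 0], [0, 0, 0], [0, 0, 0], [0, 0, 0], [0, 0, 0], [0, 0, -15], [0, 0, -45], [0, 0, -85], [0, 0, -125], [0, 0, -165], [0, 0, -195], [0, 0, -200], [0, 0, -200]], "rot": [[0, 0, 0], [0, 0, 0], [0, 0, 0], [0, 0, 0], [0, 0, 0], [0, 0, 0], [0, 0, 0], [0, 0, 0], [0, 0, 0], [0, 0, 0], [0, 0, 0], [0, 0, 0], [0, 0, 0], [0, 0, 0]]}}

```text
time_s: 21.75
position: [0.6255, 0.2085, 0.2421]
tcp_rot: [[-0.911, -0.412, 0.004], [-0.412, 0.911, 0.001], [-0.003, -0.001, -1.0]]
force: [0.1, -0.0, -0.5]
opening: 1.0
```

```bash
python3 - <<'E'
from h import *
s=look('h',("side","top"))
u=cv2.imread('pics/side_h.png')
cv2.imwrite('pics/c11.png',cv2.resize(u[130:400,150:430],(800,600)))
E
```

```text
21.75 pos [0.6255 0.2085 0.2421] p 114.34611293140692 tilt [ 0.0036  0.0006 -1.    ] F [ 0.1357 -0.0381 -0.4505] open 0.9997075738691281 j [   8.7   31.8   75.7    0.    72.3 -105.6]
```

View pics/c11.png

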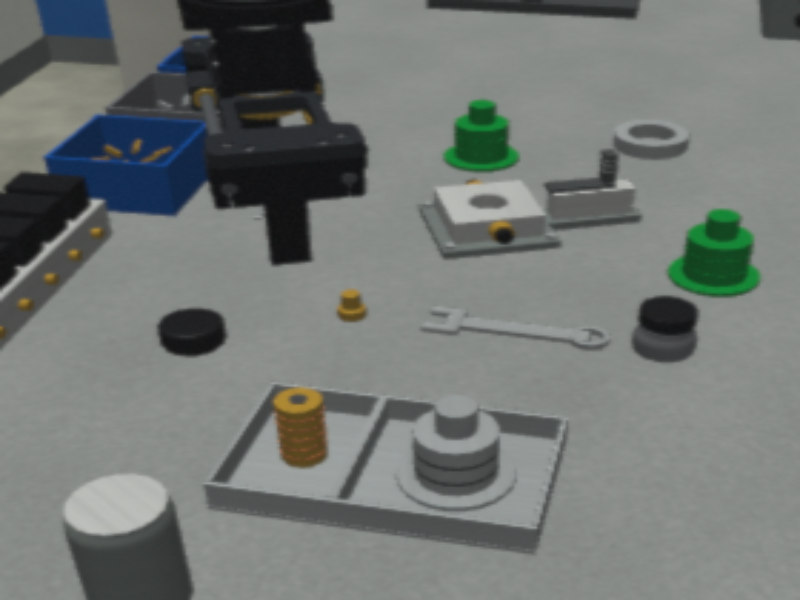

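View pics/top_h.png

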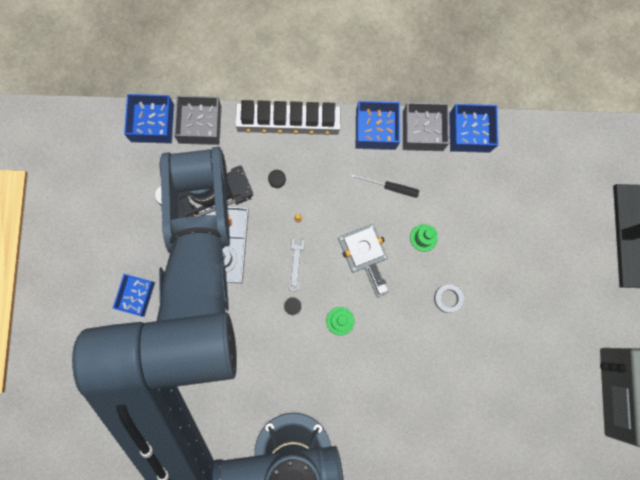

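Final views: the element stands upright in the narrow compartment (300,425) and the cover stands knob up in the wide one (455,440). The fin is at its drawn-out position (608,155), and the bystanders are at their original pixels. I'll hand it in.

```bash
python3 -c "
from rig import bot
print(bot.hand_in(), bot.read_state()['time_s'])"
```

```text
the job is handed in; nothing more can be done
the job is handed in; nothing more can be done
```

The air filter is apart in the order asked, and the job was handed in at about 22 s of the 59 s allowed.

- **Lock tab:** I drew it out until it stopped moving and the force rose to 13 N, after about 24 mm of travel. It is still out in the last pictures.
- **Cover:** It stands knob up in the wide compartment. I lowered it until the force showed it was on the floor, then released it.
- **Element:** It stands upright in the narrow compartment, and its socket is empty.
- **Other things on the bench:** Most are where they were at the start in the last top view, judged by eye. The arm partly hid the spray can there, but the side view shows it still standing. The gripper is open and well clear of everything.

No check failed. My position measurements disagreed by up to about 3 mm between cameras, which was well within what the grasps and placings allowed.

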